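# Sweep the blue caps through the gate

### The arm

A 6-joint arm with a two-finger parallel gripper is mounted at the origin on a cart in front of the work surface, level with it; the furniture and walls round the work are solid. World frame = base frame: x ahead of the robot, y to its left, z up, the work surface at z = 0. Lengths are in m, angles in degrees, forces in N, time in s.
With the tool pointing down it reaches from about 0.4 to 0.825 m from the base axis. Payload 7 kg.
Tool frame: the origin (TCP) lies midway between the tips of the shut fingers; the grasp point (between the pads) lies 19 mm behind it; z points along the fingers, y is the line along which they close (so a half turn about z gives the same grasp; the last joint's range is limited). The gripper opens to 88 mm and grips with 3 to 60 N. Pads are 19 mm wide; open, the fingers measure 130 mm over their backs; the gripper's body (78 mm by 193 mm) begins 47 mm behind the grasp point.
Start: joints at [87.038, 20.546, 0.682, 0, -70.136, -16.507], TCP at [0.225, 0.636, 0.203] pointing down, gripper open.
Joint ranges: [-176.03, 176.03], [-82.01, 121.73], [-58.28, 71.71], [-173.87, 95.51], [-174.79, -0.11], [-173.66, 173.66]. Speed limits (degrees/s): [136.94, 136.94, 172.46, 180, 180, 180].

### API

Orientations are given as [roll, pitch, yaw] about the fixed x, y, z axes, in that order (R = Rz(yaw) Ry(pitch) Rx(roll)).
In Python, from plant import r gives the robot as it stands. The module is installed in compiled form; this text tells all that it offers.
- The arm moves only by the tool play_rows, never from a script. Its argument "rows" is a list of rows, each an object with "slide": the shift along the tool's x, y, z as a fraction of full scale, a list of three; "delta_rot": the turn, a rotation vector about the tool's x, y, z as a fraction of full scale, a list of three; "fingers": the opening, from -1 (shut) to 1 (fully open). In form: [{"slide": [x, y, z], "delta_rot": [rx, ry, rz], "fingers": fingers}, ...]. A call has 1 to 8 rows; each row shifts and turns the commanded pose from where the row before left it, along the tool's axes as they then stand; what a row does not reach is not made up. Full scale, the value 1, is 0.15 m for a shift and 0.08 rad for a turn. A row lasts 1/8 s, in which the tool goes at most 62.5 mm and 10.7 degrees, less where a joint would pass 70% of its speed; a pose out of reach is approached as far as the arm can. A call with a number of a shift or a turn outside -1 to 1 is refused whole. A call with a gripper value outside its range is refused whole. The fingers move at their own pace and stop on an object; "squeeze" is the grip in N (left out, the last holds). Time passes only in rows, so rows that do not move let the fingers close. It gives the time, the measured TCP pose, the force, the opening and the grip force at its end, in the units of the state.
- r.get_state(): the state, without advancing time (a new reading comes with each control period).
- r.capture(name): name is "scene" or "top" or "wrist"; returns a dict with "image" (400x640x3 uint8, blue, green, red), "fx", "fy", "cx", "cy" (pixels), "R" (3x3) and "t" (3): a world point X has camera coordinates R X + t; the wrist camera has in their place "T_tool_cam" (4x4, takes a point from camera to tool coordinates, whose origin is the TCP and whose axes are the flange's). Camera axes: x right, y down, z forward; pixel columns grow to the right and rows downward; lengths in m; the calibration is good to about 2 mm. A picture is of the moment at which its call begins: read the wrist's pose just before it. There is no depth.
- r.close_job(): hands the job in; it is judged then, once.
The state is a dict: "time_s": time; "joints": joint angles; "qd": joint speeds; "joint_torque": joint torques, N m; "tcp_pos": TCP position; "eef_rot": TCP orientation; "contact_force": force on the tool from outside, world axes, zero at the start; "moment": the same for the moment, N m; "gripper_width": finger opening in m; "gripper_force": force on a finger pad.
Only numpy, scipy, OpenCV 4.12 (cv2) and the standard library are available. Lean on these libraries where they do the work, as an engineer would, in place of code of your own. Each camera call takes 0.05 s, during which the arm holds its last target. There are 200 camera calls.

### The job

Sort the loose bottle caps in the sorting tray: with the fingertips, sweep the two blue caps across the deck and through the narrow gate one at a time, so that each drops into the slot behind it before the other follows. Only push the caps gently, without pinching, squeezing or lifting any of them, leave the red cap standing upright on the deck, and do not disturb the things round the tray.

Things in the scene. Friction and masses are not known exactly. Their poses are not given: they have to be found in the camera images.
- sorting_tray: fixed tray, grey deck with white rim. Origin on the worktop under the deck; +x points from the deck through the gate to the slot, z up. Deck top is flat, at z 60 mm, inside x -114 to 100 and y -99 to 99 mm. A rim 6 mm thick and 9 mm high (top 69 mm) runs all round it; across x = 100 to 106 mm it is broken only by the gate.
- gate (a point): middle of the gate at deck height (tray frame 103, 0, 60 mm), axes as the tray's; the opening is 44 mm wide along y, between two steel pins 8 mm thick and 10 mm high. The deck ends sharply at x = 106 mm: a cap tips into the slot once its centre is past that edge.
- slot (a point): middle of the slot's mouth at deck height (tray frame 138, 0, 60 mm). The slot is an open pit, inside x 106 to 170 and y -30 to 30 mm, floor 6 mm above the worktop; its three outer walls are 6 mm thick, tops at 69 mm.
- cap_blue_1: one blue screw cap, a closed solid disc 36 mm in diameter and 20 mm high, standing on the tray's deck, about 20 g (mass varies by a third). Origin at the centre of its underside, z up.
- cap_blue_2: the other blue screw cap, a closed solid disc 36 mm in diameter and 20 mm high, standing on the tray's deck, about 20 g (mass varies by a third). Origin at the centre of its underside, z up.
- cap_red: the red screw cap, a closed solid disc 36 mm in diameter and 20 mm high, standing on the tray's deck, about 20 g (mass varies by a third). Origin at the centre of its underside, z up. It is to stay on the deck. The three caps start in three lanes about 55 mm apart across the tray (y near -55, 0, 55 mm, x -45 to -5 mm), in any order.
- cap_blue_1_mid (a point): centre of that cap, 10 mm above its underside
- cap_blue_2_mid (a point): centre of that cap, 10 mm above its underside
- cap_red_mid (a point): centre of that cap, 10 mm above its underside
- petri_dish: bystander: closed clear dish, 61 mm across, 15 mm high, loose on the worktop; origin at its underside
- label_tape: bystander: yellow roll of tape lying flat, 66 mm across, 19 mm high, loose on the worktop; origin at its underside
- glass_bottle: bystander: clear bottle with a blue lid, 69 mm across, 150 mm high, loose on the worktop at the left; origin at its underside
Mind the look-alikes: they are no part of the job. Leave any turquoise look-alike of the cap_blue_2 alone.

How it is judged (in metres and radians):
On the way, in this order (a step that is already met when the one before it is completed fails the run):
1. one blue cap lies in the slot while the other is still on the deck ((((x of cap_blue_1_mid in the frame of sorting_tray between 0.106 and 0.17 m and y of cap_blue_1_mid in the frame of sorting_tray between -0.03 and 0.03 m and z of cap_blue_1_mid in the frame of sorting_tray below 0.052 m) and (x of cap_blue_2_mid in the frame of sorting_tray between -0.114 and 0.1 m and y of cap_blue_2_mid in the frame of sorting_tray between -0.099 and 0.099 m and z of cap_blue_2_mid in the frame of sorting_tray between 0.064 and 0.076 m)) or ((x of cap_blue_2_mid in the frame of sorting_tray between 0.106 and 0.17 m and y of cap_blue_2_mid in the frame of sorting_tray between -0.03 and 0.03 m and z of cap_blue_2_mid in the frame of sorting_tray below 0.052 m) and (x of cap_blue_1_mid in the frame of sorting_tray between -0.114 and 0.1 m and y of cap_blue_1_mid in the frame of sorting_tray between -0.099 and 0.099 m and z of cap_blue_1_mid in the frame of sorting_tray between 0.064 and 0.076 m)))), for 0.2 s.
2. both blue caps lie in the slot (x of cap_blue_1_mid in the frame of sorting_tray between 0.106 and 0.17 m and y of cap_blue_1_mid in the frame of sorting_tray between -0.03 and 0.03 m and z of each of cap_blue_1_mid, cap_blue_2_mid in the frame of sorting_tray below 0.052 m and x of cap_blue_2_mid in the frame of sorting_tray between 0.106 and 0.17 m and y of cap_blue_2_mid in the frame of sorting_tray between -0.03 and 0.03 m), for 0.2 s.
At the end, for the whole second after the job is handed in: both blue caps are in the slot, their centres within its walls and at least 8 mm below the deck top; the red cap stands on the deck within the rim, tilted less than 0.2 rad; all three are at rest (below 20 mm/s) (all of step 2 and x of cap_red_mid in the frame of sorting_tray between -0.114 and 0.1 m and y of cap_red_mid in the frame of sorting_tray between -0.099 and 0.099 m and z of cap_red_mid in the frame of sorting_tray between 0.064 and 0.076 m and angle between cap_red's own z axis and vertical below 0.2 rad and linear speed of each of cap_blue_1, cap_blue_2, cap_red below 0.02 m/s); the robot touches nothing.
It fails at once if a cap is lifted or knocked up (its centre more than 8 mm above where it stands on the deck) (z of any of cap_blue_1_mid, cap_blue_2_mid, cap_red_mid in the frame of sorting_tray above 0.078 m).
It fails at once if a cap is squeezed or pushed hard (more than 15 N from the fingers) (contact force between the fingers and cap_blue_1 above 15 N or contact force between the fingers and cap_blue_2 above 15 N or contact force between the fingers and cap_red above 15 N).
It fails at once if a thing beside the tray is moved by more than 20 mm or tipped by more than 0.3 rad (distance of any of petri_dish, label_tape, glass_bottle from where it was at the start of the episode above 0.02 m or angle between any of petri_dish, label_tape, glass_bottle's own z axis and vertical above 0.3 rad).
It also fails if it takes over 72 s, if anything falls off the work surface, if the arm or the gripper's body presses on something with over 40 N, if the wrist force passes 120 N, or if a joint passes its speed limit or range.

## Working session

There is one attempt and no reset: what is moved stays moved. The work goes in short steps, Python scripts to look and compute and a tool call to move; the robot and the scene stay as the last step left them, time stands still between calls to the robot, and variables do not carry over. Pictures are saved under pics/ and viewed, at most 10 in all, crops included, and the job is handed in when it is done.

Besides the shell and the picture viewer there is one more tool, called after ">>>" as a command line: name --argument value ..., lists and objects as JSON in quotes. play_rows: Moves the arm, as the interface text tells. Shift numbers are shares of 0.15 m and turn numbers shares of 0.08 rad, none past 1 either way. Its arguments: {"type":"object","properties":{"rows":{"type":"array"},"squeeze":{"type":"number"}},"required":["rows"]}

```bash
mkdir -p pics; python3 - <<'E'
from plant import r
import cv2,pickle
print(r.get_state())
d={}
for n in("top","scene"):
    c=r.capture(n); d[n]=c; cv2.imwrite(f"pics/{n}0.png",c["image"]); print(n,c["fx"],c["cx"],c["cy"],c["R"],c["t"])
pickle.dump(d,open("c0.pkl","wb"))
E
```

```text
{'time_s': 0.0, 'joints': array([ 8.70387580e+01,  2.05900534e+01,  6.32723743e-01, -2.14662923e-02,
       -7.01354231e+01, -1.65080838e+01]), 'qd': array([ 0.14775933, -0.01033202, -0.02256426,  0.04569657,  0.05918442,
        0.10980352]), 'joint_torque': array([ 7.02877533e-04, -5.82715344e+01,  2.93062645e+01,  6.99704692e+00,
        6.97860582e-03, -1.33429407e-04]), 'tcp_pos': array([0.22480905, 0.63589046, 0.2021261 ]), 'eef_rot': array([ 1.79905336e+02, -7.01065367e-03, -1.94766306e+01]), 'contact_force': array([-0.93487673,  0.46505776, -0.07801051]), 'moment': array([-0.02215759,  0.03229716,  0.00028758]), 'gripper_force': 0.0, 'gripper_width': 0.087477934382824}
top 490.1981007021243 314.3940443069987 200.19582194007089 [[ 0.00109729 -0.99999778  0.00179645]
 [-0.99119496 -0.00132548 -0.13240391]
 [ 0.132406   -0.00163535 -0.99119422]] [0.18156404 0.54001631 1.23810746]
scene 420.6302905884902 311.9663123949761 198.32319297114958 [[-0.61094081 -0.79166454 -0.00431101]
 [-0.31066715  0.24474858 -0.91846832]
 [ 0.72817391 -0.55979049 -0.39547106]] [0.47570174 0.20305458 1.04636549]
```

View pics/top0.png

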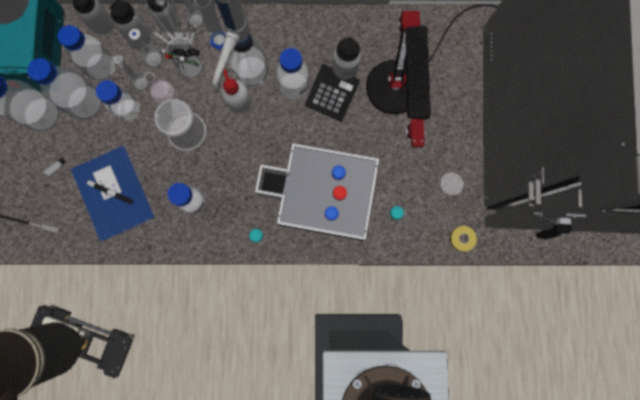

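View pics/scene0.png

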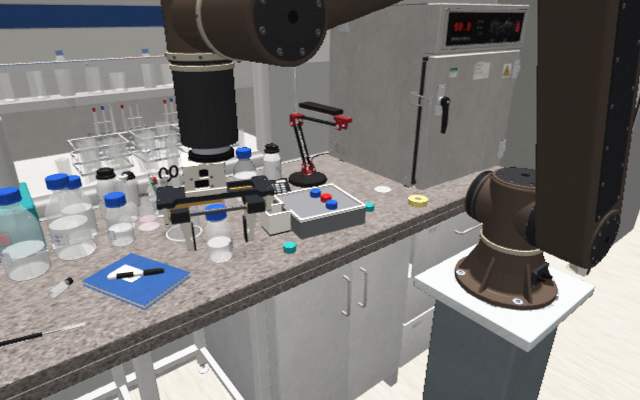

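Top view: the tray spans about (278–378, 146–237), with the slot on its left at (272,181). The caps standing on the deck are blue (338,172), red (340,193) and blue (332,213). The turquoise discs at (397,213) and (256,235) lie on the worktop outside the tray, so they are the look-alikes. The bottle (185,195), dish (452,183) and tape (463,238) are clear of the work.

```bash
cat > h.py <<'E'
import numpy as np,cv2
def ray(c,u,v,z):
    d=c["R"].T@np.array([(u-c["cx"])/c["fx"],(v-c["cy"])/c["fy"],1]); o=-c["R"].T@c["t"]
    return (o+d*(z-o[2])/d[2])[:2]
def caps(c,z=.08,roi=(240,120,400,250)):
    h=cv2.cvtColor(c["image"],cv2.COLOR_BGR2HSV); o=[]
    for n,m in(("blue",cv2.inRange(h,(105,110,60),(130,255,255))),("red",cv2.inRange(h,(0,130,60),(10,255,255))|cv2.inRange(h,(170,130,60),(180,255,255)))):
        k=cv2.connectedComponentsWithStats(m)
        for s,p in zip(k[2][1:],k[3][1:]):
            if s[4]>25 and roi[0]<p[0]<roi[2] and roi[1]<p[1]<roi[3]: o.append((n,p.round(1),s[:5],ray(c,*p,z)))
    return o
E
python3 - <<'E'
import pickle; from h import *
d=pickle.load(open("c0.pkl","rb")); c=d["top"]; im=c["image"]
for x in caps(c,.076): print(x)
h=cv2.cvtColor(im,cv2.COLOR_BGR2HSV); roi=np.zeros(im.shape[:2],np.uint8); roi[135:250,250:390]=255
m=cv2.inRange(h,(0,0,125),(180,60,255))&roi
m=cv2.morphologyEx(m,cv2.MORPH_CLOSE,np.ones((3,3)))
cs=max(cv2.findContours(m,0,2)[0],key=cv2.contourArea)
W=np.array([ray(c,*p[0],.069) for p in cs],np.float32)
print("area",cv2.contourArea(cs),cv2.minAreaRect(W*1000))
# drop slot: open with large kernel
m2=cv2.drawContours(np.zeros_like(m),[cs],-1,255,-1); m2=cv2.morphologyEx(m2,cv2.MORPH_OPEN,cv2.getStructuringElement(2,(45,45)))
c2=max(cv2.findContours(m2,0,2)[0],key=cv2.contourArea); W=np.array([ray(c,*p[0],.069) for p in c2],np.float32)
r2=cv2.minAreaRect(W*1000);print("deck",r2,cv2.boxPoints(r2).round(1).tolist())
crop=cv2.resize(im[135:250,245:400],None,fx=5,fy=5,interpolation=2); 
cv2.drawContours(crop,[((cs-[245,135])*5+2).astype(int)],-1,(0,255,0),1);cv2.imwrite("pics/crop0.png",crop)
E
```

```text
('blue', array([338.2, 172.1]), array([332, 166,  14,  14, 148], dtype=int32), array([0.60648459, 0.12189754]))
('blue', array([331.3, 212.7]), array([325, 206,  14,  14, 152], dtype=int32), array([0.50283272, 0.13987242]))
('red', array([339.5, 192.5]), array([333, 186,  14,  14, 147], dtype=int32), array([0.55410402, 0.11912006]))
area 8036.0 ((567.1112060546875, 181.9702606201172), (299.0833740234375, 212.07489013671875), 79.6738510131836)
deck ((562.13330078125, 154.9293212890625), (244.0350799560547, 211.83143615722656), 79.84549713134766) [[436.3999938964844, 53.5], [644.9000244140625, 16.100000381469727], [687.9000244140625, 256.3999938964844], [479.3999938964844, 293.70001220703125]]
```

View pics/crop0.png

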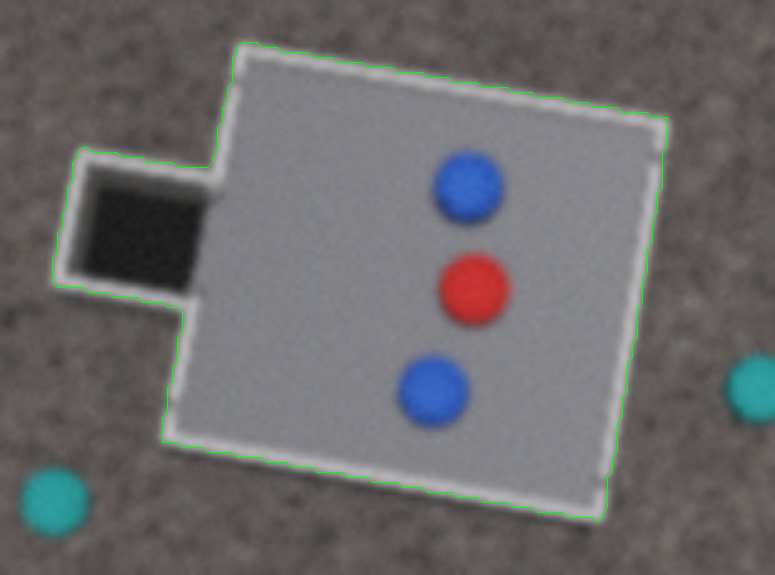

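>>> play_rows --rows '[{"slide": [0, 0, 0], "delta_rot": [0, 0, 1], "fingers": -0.4}, {"slide": [0, 0, 0], "delta_rot": [0, 0, 1], "fingers": -0.4}, {"slide": [0, 0, 0], "delta_rot": [0, 0, 1], "fingers": -0.4}, {"slide": [0, 0, 0], "delta_rot": [0, 0, 1], "fingers": -0.4}, {"slide": [0, 0, 0], "delta_rot": [0, 0, 1], "fingers": -0.4}, {"slide": [0, 0, 0], "delta_rot": [0, 0, 1], "fingers": -0.4}, {"slide": [0, 0, 0], "delta_rot": [0, 0, 1], "fingers": -0.4}, {"slide": [0, 0, 0], "delta_rot": [0, 0, 1], "fingers": -0.4}]' --squeeze 3

```text
time_s: 1.1
tcp_pos: [0.2249, 0.6361, 0.2025]
eef_rot: [180.0, -0.0, -56.3]
contact_force: [-0.8, -0.3, 0.2]
gripper_width: 0.0265
gripper_force: 0.0
```

>>> play_rows --rows '[{"slide": [0, 0, 0], "delta_rot": [0, 0, 1], "fingers": -0.4}, {"slide": [0, 0, 0], "delta_rot": [0, 0, 1], "fingers": -0.4}, {"slide": [0, 0, 0], "delta_rot": [0, 0, 1], "fingers": -0.4}, {"slide": [0, 0, 0], "delta_rot": [0, 0, 1], "fingers": -0.4}, {"slide": [0, 0, 0], "delta_rot": [0, 0, 0.9], "fingers": -0.4}, {"slide": [0, 0, 0], "delta_rot": [0, 0, 0], "fingers": -0.4}]'

```text
time_s: 1.85
tcp_pos: [0.2249, 0.6361, 0.2026]
eef_rot: [180.0, -0.0, -78.6]
contact_force: [-0.3, -0.4, -0.9]
gripper_width: 0.0262
gripper_force: 0.0
```

```bash
cat >> h.py <<'E'
TY=79.7; O=np.array([.5621,.1545])
a=np.radians(TY); ex=np.array([np.cos(a),np.sin(a)]); ey=np.array([-ex[1],ex[0]])
def w2t(p): return np.array([(p-O)@ex,(p-O)@ey])*1000
def t2w(x,y): return O+(x*ex+y*ey)/1000
def plan(s,legs):
    """legs: (tray x,y of TCP mm, z m) -> slide totals in tool axes, units of full scale"""
    from scipy.spatial.transform import Rotation as Ro
    R=Ro.from_euler("xyz",s["eef_rot"],degrees=True).as_matrix(); p=s["tcp_pos"]
    print("tcp",p.round(4),"tray",w2t(p[:2]).round(1),"rpy",s["eef_rot"].round(2),"w",round(s["gripper_width"],4),"t",s["time_s"],"F",s["contact_force"].round(1))
    for x,y,z in legs:
        q=np.append(t2w(x,y),z); print((x,y,z),(R.T@(q-p)/.15).round(3)); p=q
E
python3 - <<'E'
from plant import r; from h import *
ph=np.radians(22); d=np.array([np.cos(ph),np.sin(ph)])
c=np.array([-24.1,-49.5]); n=22
legs=[(*(c-36*d),.203),(*(c-36*d),.073),(*(c-n*d),.073),(*(np.array([38,-49.5])-n*d),.073),(*(np.array([86,0])-n*d),.073),(*(np.array([112,0])-n*d),.073)]
plan(r.get_state(),legs)
E
```

```text
tcp [0.2249 0.6361 0.2026] tray [413.6 417.9] rpy [ 1.7998e+02 -5.0000e-02 -7.8570e+01] w 0.0262 t 1.85 F [-0.3 -0.4 -0.9]
(np.float64(-57.47861876440435), np.float64(-62.98583736297283), 0.203) [ 4.104 -1.816 -0.   ]
(np.float64(-57.47861876440435), np.float64(-62.98583736297283), 0.073) [-0.001 -0.     0.867]
(np.float64(-44.49804480046932), np.float64(-57.74134505515006), 0.073) [-0.093  0.    -0.   ]
(np.float64(17.60195519953068), np.float64(-57.74134505515006), 0.073) [-0.385 -0.153 -0.   ]
(np.float64(65.60195519953068), np.float64(-8.241345055150065), 0.073) [-0.419  0.188 -0.   ]
(np.float64(91.60195519953068), np.float64(-8.241345055150065), 0.073) [-0.161 -0.064 -0.   ]
```

>>> play_rows --rows '[{"slide": [0.256, -0.114, 0], "delta_rot": [0, 0, 0], "fingers": -0.4}, {"slide": [0.256, -0.114, 0], "delta_rot": [0, 0, 0], "fingers": -0.4}, {"slide": [0.256, -0.114, 0], "delta_rot": [0, 0, 0], "fingers": -0.4}, {"slide": [0.256, -0.114, 0], "delta_rot": [0, 0, 0], "fingers": -0.4}, {"slide": [0.256, -0.114, 0], "delta_rot": [0, 0, 0], "fingers": -0.4}, {"slide": [0.256, -0.114, 0], "delta_rot": [0, 0, 0], "fingers": -0.4}, {"slide": [0.256, -0.114, 0], "delta_rot": [0, 0, 0], "fingers": -0.4}, {"slide": [0.256, -0.114, 0], "delta_rot": [0, 0, 0], "fingers": -0.4}]'

```text
time_s: 2.85
tcp_pos: [0.4204, 0.3611, 0.2031]
eef_rot: [-180.0, 0.0, -78.5]
contact_force: [0.6, 1.3, -0.3]
gripper_width: 0.0266
gripper_force: 0.0
```

>>> play_rows --rows '[{"slide": [0.256, -0.114, 0], "delta_rot": [0, 0, 0], "fingers": -0.4}, {"slide": [0.256, -0.114, 0], "delta_rot": [0, 0, 0], "fingers": -0.4}, {"slide": [0.256, -0.114, 0], "delta_rot": [0, 0, 0], "fingers": -0.4}, {"slide": [0.256, -0.114, 0], "delta_rot": [0, 0, 0], "fingers": -0.4}, {"slide": [0.256, -0.114, 0], "delta_rot": [0, 0, 0], "fingers": -0.4}, {"slide": [0.256, -0.114, 0], "delta_rot": [0, 0, 0], "fingers": -0.4}, {"slide": [0.256, -0.114, 0], "delta_rot": [0, 0, 0], "fingers": -0.4}, {"slide": [0.256, -0.114, 0], "delta_rot": [0, 0, 0], "fingers": -0.4}]'

```text
time_s: 3.85
tcp_pos: [0.6152, 0.087, 0.2029]
eef_rot: [180.0, 0.0, -78.5]
contact_force: [0.8, 0.8, 1.1]
gripper_width: 0.026
gripper_force: 0.0
```

>>> play_rows --rows '[{"slide": [0, 0, 0], "delta_rot": [0, 0, 0], "fingers": -0.4}, {"slide": [0, 0, 0], "delta_rot": [0, 0, 0], "fingers": -0.4}]'

```text
time_s: 4.1
tcp_pos: [0.6144, 0.088, 0.2027]
eef_rot: [180.0, 0.0, -78.6]
contact_force: [0.0, 0.3, -1.4]
gripper_width: 0.0263
gripper_force: 0.0
```

```bash
python3 - <<'E'
from plant import r; from h import *
ph=np.radians(22); d=np.array([np.cos(ph),np.sin(ph)])
c=np.array([-24.1,-49.5])
s=r.get_state(); plan(s,[(*(c-36*d),.2),(*(c-36*d),.073)])
w=r.capture("wrist"); t=r.capture("top")
T=w["T_tool_cam"]; print(T.round(3).tolist(),w["fx"],w["cx"],w["cy"])
for x in caps(t,.076): print(x[:2],w2t(x[3]))
# wrist camera as a world camera
from scipy.spatial.transform import Rotation as Ro
M=np.eye(4); M[:3,:3]=Ro.from_euler("xyz",s["eef_rot"],degrees=True).as_matrix(); M[:3,3]=s["tcp_pos"]
V=np.linalg.inv(M@T); w["R"],w["t"]=V[:3,:3],V[:3,3]
for x in caps(w,.079,(0,0,640,400)): print("wrist",x[:3],w2t(x[3]))
import pickle; pickle.dump(w,open("w1.pkl","wb")); cv2.imwrite("pics/w1.png",w["image"])
E
```

```text
tcp [0.6144 0.088  0.2027] tray [-56.  -63.3] rpy [179.96   0.   -78.58] w 0.0263 t 4.1 F [ 0.   0.3 -1.4]
(np.float64(-57.47861876440435), np.float64(-62.98583736297283), 0.2) [0.008 0.006 0.018]
(np.float64(-57.47861876440435), np.float64(-62.98583736297283), 0.073) [ 0.    -0.001  0.847]
[[-0.0, -0.967, -0.254, 0.069], [1.0, 0.0, -0.001, -0.0], [0.001, -0.254, 0.967, -0.181], [0.0, 0.0, 0.0, 1.0]] 313.996224632368 323.48854987516756 201.85109887424483
('blue', array([338.6, 172. ])) [-24.89539643 -49.81220788]
('blue', array([329.4, 213.5])) [-20.59799087  58.50837407]
('red', array([339.5, 192.5])) [-36.23949223   1.54111312]
wrist ('blue', array([326.6, 220.6]), array([310, 203,  34,  36, 984], dtype=int32)) [-28.07869398 -49.32744482]
wrist ('red', array([104. ,  17.8]), array([  67,    0,   59,   39, 1246], dtype=int32)) [-128.40998332 -297.98021489]
wrist ('red', array([373.8, 222. ]), array([359, 210,  35,  24, 601], dtype=int32)) [-44.51041725  -4.0199112 ]
```

View pics/w1.png

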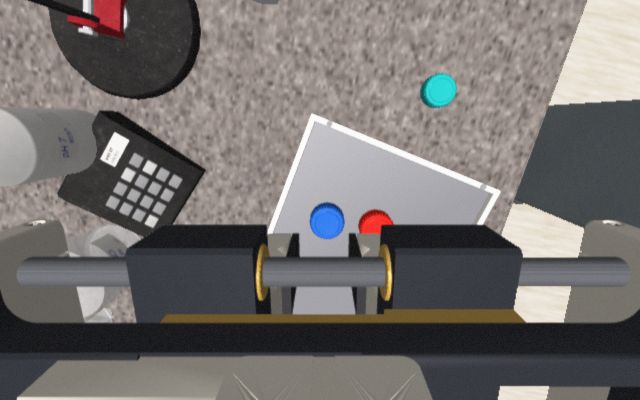

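Wrist view: blue cap at (327,221), red cap at (374,222) partly hidden by a finger, rear tray corners at about (312,116) and (497,190), and a turquoise look-alike at (439,90) outside the tray. I'll check the tray frame against those corners.

```bash
python3 - <<'E'
import pickle; from h import *
w=pickle.load(open("w1.pkl","rb")); g=cv2.inRange(w["image"],(190,190,190),(255,255,255)); g[:105]=0;g[225:]=0;g[:,:265]=0;g[:,505:]=0
c=max(cv2.findContours(g,0,1)[0],key=len)[:,0]
A=c[np.argmin(c[:,1])]; B=c[np.argmax(c[:,0])]
for p in(A,B): print(p,w2t(ray(w,*map(float,p),.069)))
E
```

```text
[312 113] [-121.03734409 -101.63141372]
[482 184] [-120.17424054   84.71852777]
```

>>> play_rows --rows '[{"slide": [0.01, 0.003, 0.2], "delta_rot": [0, 0, 0], "fingers": -0.4}, {"slide": [0.015, 0.003, 0.2], "delta_rot": [0, 0, 0], "fingers": -0.4}, {"slide": [0, 0, 0.2], "delta_rot": [0, 0, 0], "fingers": -0.4}, {"slide": [0, 0, 0.165], "delta_rot": [0, 0, 0], "fingers": -0.4}, {"slide": [0, 0, 0.1], "delta_rot": [0, 0, 0], "fingers": -0.4}, {"slide": [0, 0, 0], "delta_rot": [0, 0, 0], "fingers": -0.4}]'

```text
time_s: 4.95
tcp_pos: [0.6138, 0.0847, 0.0727]
eef_rot: [179.9, -0.0, -78.5]
contact_force: [-0.5, -0.5, -0.3]
gripper_width: 0.0264
gripper_force: 0.0
```

```bash
python3 - <<'E'
from plant import r; from h import *
ph=np.radians(22); d=np.array([np.cos(ph),np.sin(ph)])
c=np.array([-25,-49.5]); n=22
plan(r.get_state(),[(*(c-n*d),.073),(*(np.array([38,-49.5])-n*d),.073)])
t=r.capture("top"); 
for x in caps(t,.076): print(x[:2],w2t(x[3]))
E
```

```text
tcp [0.6138 0.0847 0.0727] tray [-59.4 -63.4] rpy [ 1.7991e+02 -2.0000e-02 -7.8540e+01] w 0.0264 t 4.95 F [-0.5 -0.5 -0.3]
(np.float64(-45.39804480046932), np.float64(-57.74134505515006), 0.073) [-0.101  0.    -0.002]
(np.float64(17.60195519953068), np.float64(-57.74134505515006), 0.073) [-0.39  -0.156 -0.   ]
('blue', array([337.9, 172.4])) [-23.52366083 -48.41307665]
('blue', array([333.9, 211.3])) [-30.88761191  50.90630329]
('blue', array([327.5, 215.1])) [-16.76344277  63.40350353]
('red', array([339.6, 192.5])) [-36.60170165   1.50122075]
```

>>> play_rows --rows '[{"slide": [-0.04, 0, 0], "delta_rot": [0, 0, 0], "fingers": -0.4}, {"slide": [-0.03, 0, 0], "delta_rot": [0, 0, 0], "fingers": -0.4}, {"slide": [-0.03, 0, 0], "delta_rot": [0, 0, 0], "fingers": -0.4}, {"slide": [-0.03, -0.01, 0], "delta_rot": [0, 0, 0], "fingers": -0.4}, {"slide": [-0.04, -0.016, 0], "delta_rot": [0, 0, 0], "fingers": -0.4}, {"slide": [-0.04, -0.016, 0], "delta_rot": [0, 0, 0], "fingers": -0.4}, {"slide": [-0.04, -0.016, 0], "delta_rot": [0, 0, 0], "fingers": -0.4}, {"slide": [0, 0, 0], "delta_rot": [0, 0, 0], "fingers": -0.4}]'

```text
time_s: 6.0
tcp_pos: [0.6157, 0.1234, 0.0732]
eef_rot: [180.0, -0.0, -78.6]
contact_force: [-0.6, -0.1, -0.1]
gripper_width: 0.0261
gripper_force: 0.0
```

```bash
python3 - <<'E'
from plant import r; from h import *
s=r.get_state(); plan(s,[])
t=r.capture("top"); 
for x in caps(t,.076): print(x[:3],w2t(x[3]))
cv2.imwrite("pics/t2.png",cv2.resize(t["image"][120:270,230:430],None,fx=4,fy=4,interpolation=2))
E
```

```text
tcp [0.6157 0.1234 0.0732] tray [-21.  -58.3] rpy [180.    -0.   -78.57] w 0.0261 t 6.0 F [-0.6 -0.1 -0.1]
('blue', array([331.4, 212.6]), array([325, 206,  14,  14, 154], dtype=int32)) [-25.09950927  55.53658411]
```

View pics/t2.png

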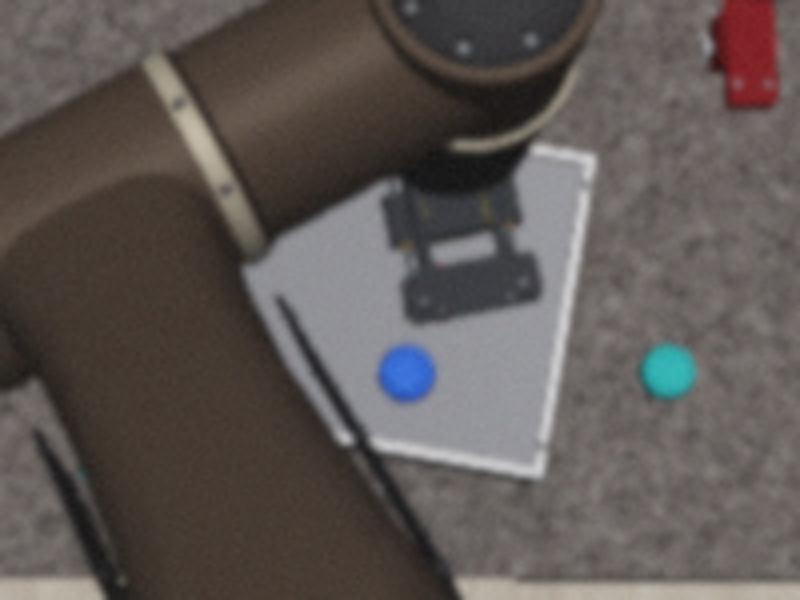

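Top view: the arm covers the pushed cap, and only the near blue cap at crop (407,373) is visible. I'll use the scene and wrist cameras instead.

```bash
cat >> h.py <<'E'
def wrist(r):
    from scipy.spatial.transform import Rotation as Ro
    s=r.get_state(); w=r.capture("wrist"); M=np.eye(4); M[:3,:3]=Ro.from_euler("xyz",s["eef_rot"],degrees=True).as_matrix(); M[:3,3]=s["tcp_pos"]
    V=np.linalg.inv(M@w["T_tool_cam"]); w["R"],w["t"]=V[:3,:3],V[:3,3]; return w
E
python3 - <<'E'
from plant import r; from h import *
t=r.capture("scene"); w=wrist(r)
for x in caps(t,.072,(250,170,380,230)): print(x[:3],w2t(x[3]))
for x in caps(w,.079,(0,0,640,400)): print("w",x[:3],w2t(x[3]))
a=cv2.resize(t["image"][160:250,220:400],None,fx=4,fy=4,interpolation=2)
b=cv2.resize(w["image"],(384,240)); o=np.zeros((600,720,3),np.uint8);o[:360]=a;o[360:,:384]=b
cv2.imwrite("pics/s3.png",o)
E
```

```text
('blue', array([315. , 192.8]), array([310, 189,  11,   9,  85], dtype=int32)) [-21.49285914 -40.78932094]
('blue', array([331.1, 204.2]), array([326, 200,  11,  10,  97], dtype=int32)) [-22.66472865  63.74740429]
('red', array([325.1, 196.8]), array([321, 193,  10,   9,  70], dtype=int32)) [-34.7130316    3.93837789]
w ('blue', array([338.1, 229.5]), array([ 313,  203,   60,   55, 2208], dtype=int32)) [-29.93649843 -52.76624072]
w ('blue', array([519.3, 297.3]), array([513, 286,  13,  26, 226], dtype=int32)) [-30.35119632  69.71419602]
w ('red', array([422.1, 220.6]), array([401, 215,  43,  11, 304], dtype=int32)) [-53.2340069   -9.16714768]
```

View pics/s3.png

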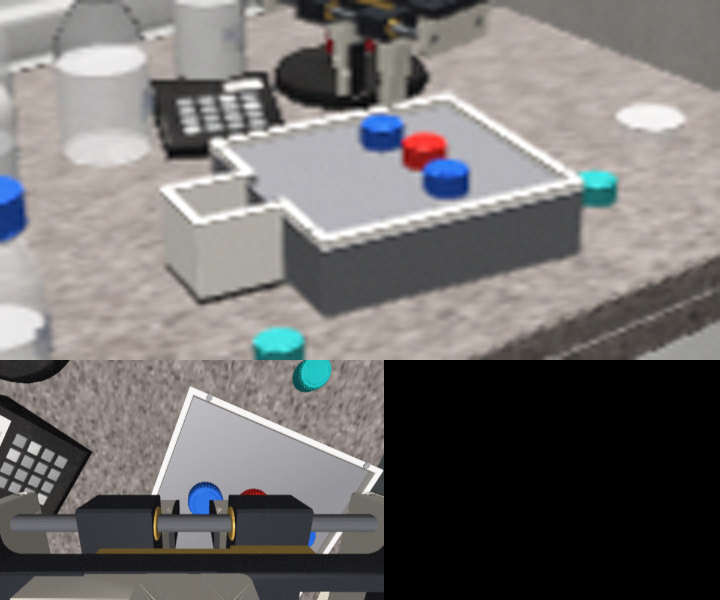

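```bash
python3 - <<'E'
from plant import r; from h import *
s=r.get_state(); t=r.capture("scene"); p=s["tcp_pos"]; print(p)
for dz in(0,.01,.02,.04):
    q=t["R"]@(p+[0,0,dz])+t["t"]; print(dz,q[:2]/q[2]*t["fx"]+[t["cx"],t["cy"]], "crop", ((q[:2]/q[2]*t["fx"]+[t["cx"],t["cy"]])-[220,160])*4)
cv2.imwrite("pics/s4.png",cv2.resize(t["image"][120:220,250:370],None,fx=6,fy=6,interpolation=2))
E
```

```text
[0.61552115 0.12272811 0.07321991]
0 [312.6226227  190.68084001] crop [370.49049078 122.72336004]
0.01 [312.61146808 187.88565386] crop [370.44587234 111.54261545]
0.02 [312.60024996 185.07455106] crop [370.40099982 100.29820422]
0.04 [312.57762096 179.40404855] crop [370.31048384  77.61619419]
```

View pics/s4.png

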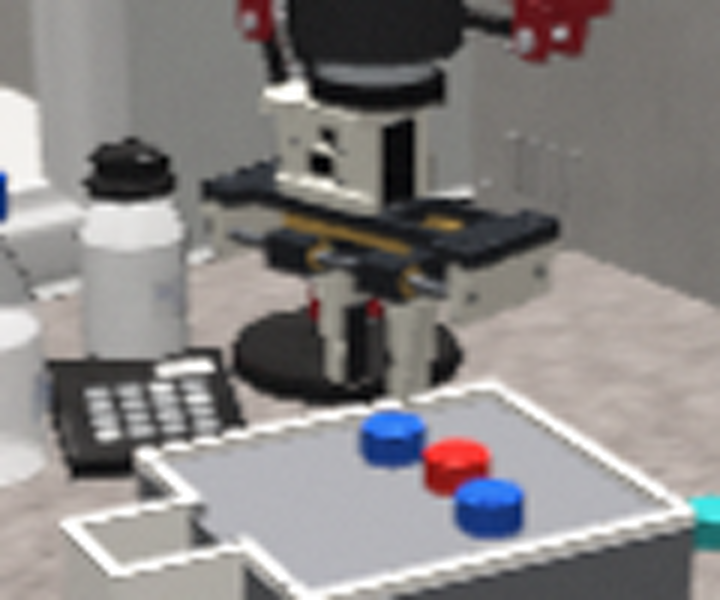

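The scene view shows the fingertips' lower ends at about crop (335,380) and (408,398), mid pixel (312,185). That is about 20 mm higher than the reported TCP projects (312.6,190.7). The fingers passed over the cap, which has not moved. I'll back off first, then go lower in small steps while watching the force.

>>> play_rows --rows '[{"slide": [0.06, 0.014, 0], "delta_rot": [0, 0, 0], "fingers": -0.4}, {"slide": [0.06, 0.014, 0], "delta_rot": [0, 0, 0], "fingers": -0.4}, {"slide": [0.06, 0.014, 0], "delta_rot": [0, 0, 0], "fingers": -0.4}, {"slide": [0.07, 0.014, 0], "delta_rot": [0, 0, 0], "fingers": -0.4}, {"slide": [0.02, 0, 0], "delta_rot": [0, 0, 0], "fingers": -0.4}, {"slide": [0, 0, 0.03], "delta_rot": [0, 0, 0], "fingers": -0.4}, {"slide": [0, 0, 0.03], "delta_rot": [0, 0, 0], "fingers": -0.4}, {"slide": [0, 0, 0], "delta_rot": [0, 0, 0], "fingers": -0.4}]'

```text
time_s: 7.2
tcp_pos: [0.615, 0.0816, 0.0636]
eef_rot: [179.9, -0.0, -78.6]
contact_force: [0.1, 0.5, -0.1]
gripper_width: 0.0264
gripper_force: 0.0
```

```bash
python3 - <<'E'
from plant import r; from h import *
s=r.get_state(); plan(s,[]); t=r.capture("scene"); w=wrist(r)
for x in caps(t,.072,(250,170,380,230)): print(x[:2],w2t(x[3]))
p=s["tcp_pos"]; q=t["R"]@p+t["t"]; print((q[:2]/q[2]*t["fx"]+[t["cx"],t["cy"]]))
a=cv2.resize(t["image"][130:210,270:390],None,fx=6,fy=6,interpolation=2); 
cv2.imwrite("pics/s5.png",a)
E
```

```text
tcp [0.615  0.0816 0.0636] tray [-62.3 -65.1] rpy [ 1.7993e+02 -1.0000e-02 -7.8580e+01] w 0.0264 t 7.2 F [ 0.1  0.5 -0.1]
('blue', array([315. , 192.8])) [-21.79607437 -41.11255496]
('blue', array([331.1, 204.2])) [-22.41594132  63.85850445]
('red', array([325.1, 196.8])) [-34.7130316    3.93837789]
[322.3471357 190.5105782]
```

View pics/s5.png

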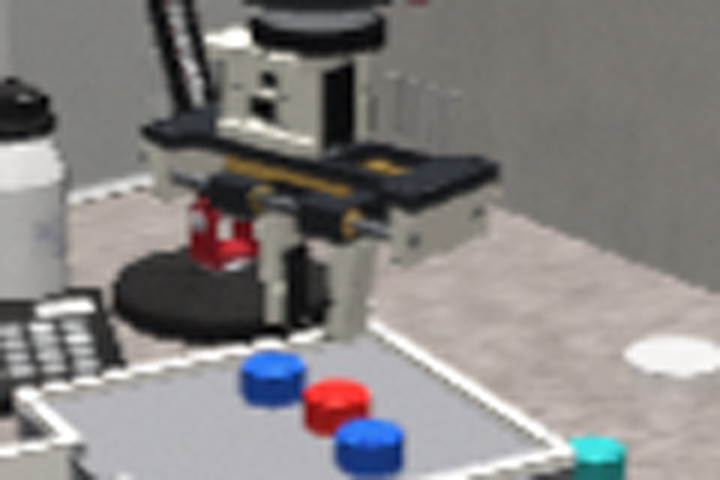

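Fingertips at about crop (273,325) and (347,335), still about 20 mm above the reported TCP, and the caps are untouched. I'll carry on down gently.

>>> play_rows --rows '[{"slide": [0, 0, 0.02], "delta_rot": [0, 0, 0], "fingers": -0.4}, {"slide": [0, 0, 0.02], "delta_rot": [0, 0, 0], "fingers": -0.4}, {"slide": [0, 0, 0.02], "delta_rot": [0, 0, 0], "fingers": -0.4}, {"slide": [0, 0, 0.02], "delta_rot": [0, 0, 0], "fingers": -0.4}, {"slide": [0, 0, 0], "delta_rot": [0, 0, 0], "fingers": -0.4}]'

```text
time_s: 7.92
tcp_pos: [0.6151, 0.0813, 0.0519]
eef_rot: [180.0, -0.0, -78.6]
contact_force: [0.2, 0.5, 0.4]
gripper_width: 0.0261
gripper_force: 0.0
```

>>> play_rows --rows '[{"slide": [-0.03, 0, 0], "delta_rot": [0, 0, 0], "fingers": -0.4}, {"slide": [-0.03, 0, 0], "delta_rot": [0, 0, 0], "fingers": -0.4}, {"slide": [-0.03, 0, 0], "delta_rot": [0, 0, 0], "fingers": -0.4}, {"slide": [-0.03, 0, 0], "delta_rot": [0, 0, 0], "fingers": -0.4}, {"slide": [-0.03, 0, 0], "delta_rot": [0, 0, 0], "fingers": -0.4}, {"slide": [0, 0, 0], "delta_rot": [0, 0, 0], "fingers": -0.4}]'

```text
time_s: 8.68
tcp_pos: [0.6109, 0.1039, 0.0523]
eef_rot: [-180.0, 0.0, -78.6]
contact_force: [0.4, -0.5, -0.1]
gripper_width: 0.0264
gripper_force: 0.0
```

```bash
cat >> h.py <<'E'
def look(r):
    """caps from the scene view, with its bias against the first top view taken off"""
    t=r.capture("scene")
    for x in caps(t,.072,(230,170,380,240)): print(x[0],x[1],x[2][4],(w2t(x[3])-[2.5,8.3]).round(1))
    return t
E
python3 - <<'E'
from plant import r; from h import *
plan(r.get_state(),[]); look(r)
E
```

```text
tcp [0.6109 0.1039 0.0523] tray [-41.  -57.1] rpy [-179.99    0.    -78.57] w 0.0264 t 8.675 F [ 0.4 -0.5 -0.1]
blue [313.7 192.8] 88 [-20.1 -50.9]
blue [331.1 204.2] 97 [-25.2  55.4]
red [325.1 196.8] 70 [-37.2  -4.4]
```

>>> play_rows --rows '[{"slide": [-0.04, -0.016, 0], "delta_rot": [0, 0, 0], "fingers": -0.4}, {"slide": [-0.045, -0.018, 0], "delta_rot": [0, 0, 0], "fingers": -0.4}, {"slide": [-0.045, -0.018, 0], "delta_rot": [0, 0, 0], "fingers": -0.4}, {"slide": [-0.045, -0.018, 0], "delta_rot": [0, 0, 0], "fingers": -0.4}, {"slide": [-0.045, -0.018, 0], "delta_rot": [0, 0, 0], "fingers": -0.4}, {"slide": [-0.045, -0.018, 0], "delta_rot": [0, 0, 0], "fingers": -0.4}, {"slide": [-0.045, -0.018, 0], "delta_rot": [0, 0, 0], "fingers": -0.4}, {"slide": [-0.03, -0.012, 0], "delta_rot": [0, 0, 0], "fingers": -0.4}]'

```text
time_s: 9.72
tcp_pos: [0.621, 0.1581, 0.0523]
eef_rot: [-180.0, 0.0, -78.6]
contact_force: [-0.8, -1.4, 1.1]
gripper_width: 0.026
gripper_force: 0.1
```

```bash
python3 - <<'E'
from plant import r; from h import *
ph=np.radians(22); d=np.array([np.cos(ph),np.sin(ph)]);n=22
plan(r.get_state(),[(*(np.array(q)-n*d),.0523) for q in((86,0),(112,0))]); look(r)
E
```

```text
tcp [0.621  0.1581 0.0523] tray [ 14.  -57.3] rpy [-180.      0.    -78.59] w 0.026 t 9.725 F [-0.8 -1.4  1.1]
(np.float64(65.60195519953068), np.float64(-8.241345055150065), 0.0523) [-0.44   0.177  0.   ]
(np.float64(91.60195519953068), np.float64(-8.241345055150065), 0.0523) [-0.161 -0.064  0.   ]
blue [298.7 195.7] 89 [ 34.1 -52.4]
blue [331.1 204.3] 98 [-24.9  55.7]
red [325.1 196.8] 70 [-37.2  -4.4]
```

>>> play_rows --rows '[{"slide": [-0.055, 0.022, 0], "delta_rot": [0, 0, 0], "fingers": -0.4}, {"slide": [-0.055, 0.022, 0], "delta_rot": [0, 0, 0], "fingers": -0.4}, {"slide": [-0.055, 0.022, 0], "delta_rot": [0, 0, 0], "fingers": -0.4}, {"slide": [-0.055, 0.022, 0], "delta_rot": [0, 0, 0], "fingers": -0.4}, {"slide": [-0.055, 0.022, 0], "delta_rot": [0, 0, 0], "fingers": -0.4}, {"slide": [-0.055, 0.022, 0], "delta_rot": [0, 0, 0], "fingers": -0.4}, {"slide": [-0.05, 0.022, 0], "delta_rot": [0, 0, 0], "fingers": -0.4}, {"slide": [-0.02, 0.012, 0], "delta_rot": [0, 0, 0], "fingers": -0.4}]'

```text
time_s: 10.78
tcp_pos: [0.5843, 0.212, 0.0523]
eef_rot: [-180.0, 0.0, -78.6]
contact_force: [0.2, -0.2, -0.0]
gripper_width: 0.0263
gripper_force: 0.1
```

```bash
python3 - <<'E'
from plant import r; from h import *
ph=np.radians(22); d=np.array([np.cos(ph),np.sin(ph)]);n=22
plan(r.get_state(),[(*(np.array(q)-n*d),.0523) for q in((80,0),(112,0))]); t=look(r); w=wrist(r)
o=np.zeros((600,720,3),np.uint8); o[:360]=cv2.resize(t["image"][160:250,220:400],None,fx=4,fy=4,interpolation=2); o[360:,:384]=cv2.resize(w["image"],(384,240)); tt=r.capture("top")["image"][135:250,250:400]; o[370:600,390:690]=cv2.resize(tt,None,fx=2,fy=2)
cv2.imwrite("pics/s6.png",o)
E
```

```text
tcp [0.5843 0.212  0.0523] tray [ 60.5 -11.5] rpy [-180.      0.    -78.57] w 0.0263 t 10.775 F [ 0.2 -0.2 -0. ]
(np.float64(59.60195519953068), np.float64(-8.241345055150065), 0.0523) [-0.003  0.023  0.   ]
(np.float64(91.60195519953068), np.float64(-8.241345055150065), 0.0523) [-0.198 -0.079  0.   ]
blue [291.6 203.2] 97 [79.5 -8.5]
blue [331.1 204.2] 97 [-25.2  55.4]
red [325.1 196.8] 70 [-37.2  -4.4]
```

View pics/s6.png

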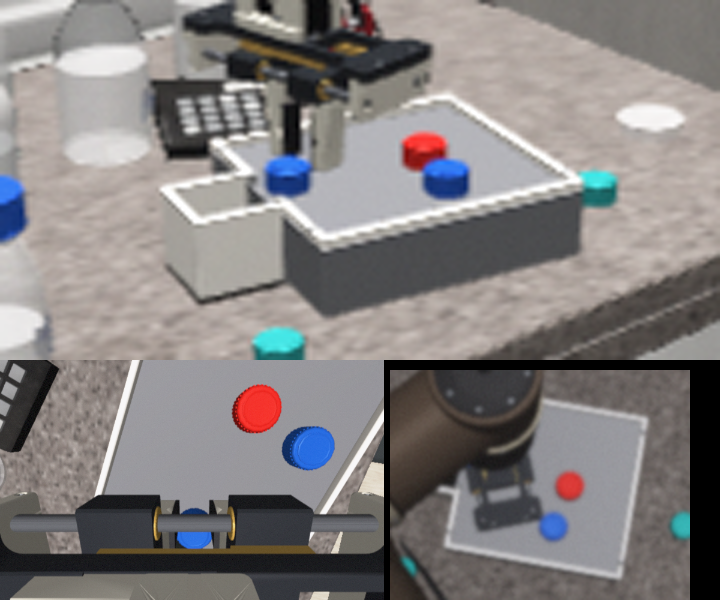

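Cap in front of the gate at scene crop (288,177), nested between the fingertips. The red and second blue caps are untouched. I'll measure the gate in the same scene view to centre the cap on it.

```bash
python3 - <<'E'
import pickle; from h import *
d=pickle.load(open("c0.pkl","rb"))["scene"]
im=d["image"]
def px(x,y,z):
    q=d["R"]@np.append(t2w(x,y),z)+d["t"]; return q[:2]/q[2]*d["fx"]+[d["cx"],d["cy"]]
# tray corners by code: white rim outline in the scene view
g=cv2.inRange(im,(185,185,185),(255,255,255)); g[:, :255]=0; g[:,370:]=0; g[:183]=0; g[225:]=0
c=np.vstack(cv2.findContours(g,0,1)[0])[:,0]
for n,f,t in(("rear+y",c[:,0].argmax(),(-120,105)),("front+y",(c[:,1]-0.3*c[:,0]*0).argmax(),(106,105)),("rear-y",c[:,1].argmin(),(-120,-105))):
    p=c[f].astype(float); print(n,p,w2t(ray(d,*p,.069)).round(1),t,px(*t,.069).round(1))
print("model gate pins top",px(103,22,.07).round(1),px(103,-22,.07).round(1),"slot ends",px(176,33,.069).round(1),px(176,-33,.069).round(1))
cv2.imwrite("pics/s7.png",cv2.resize(im[185:240,255:330],None,fx=10,fy=10,interpolation=2))
E
```

```text
rear+y [365. 205.] [-115.5  112.1] (-120, 105) [364.9 203.9]
front+y [299. 219.] [107.4 105.2] (106, 105) [299.4 218.9]
rear-y [328. 183.] [-106.7 -105.2] (-120, -105) [331.3 182.4]
model gate pins top [288.4 207.8] [282.6 202.6] slot ends [267.4 214.3] [259.4 206.1]
```

View pics/s7.png

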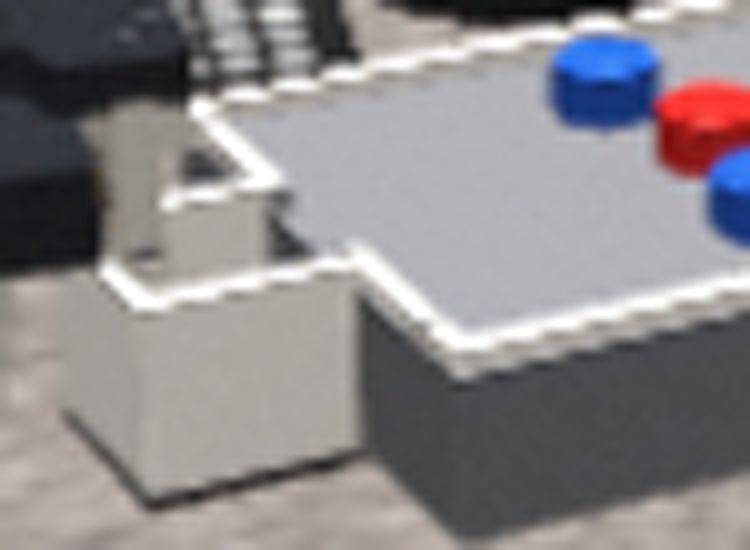

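The pins sit at about crop (275,183) and (355,250), within about 0.7 px of the tray model, and the front corner matches exactly. The tool-based cap estimate (81,-3) therefore stands. I'll shift it 3 mm to the gate's centre line and then go straight on.

>>> play_rows --rows '[{"slide": [-0.016, 0.006, 0], "delta_rot": [0, 0, 0], "fingers": -0.4}, {"slide": [-0.016, 0.005, 0], "delta_rot": [0, 0, 0], "fingers": -0.4}, {"slide": [-0.025, -0.01, 0], "delta_rot": [0, 0, 0], "fingers": -0.4}, {"slide": [-0.025, -0.01, 0], "delta_rot": [0, 0, 0], "fingers": -0.4}, {"slide": [-0.015, -0.006, 0], "delta_rot": [0, 0, 0], "fingers": -0.4}, {"slide": [0, 0, 0], "delta_rot": [0, 0, 0], "fingers": -0.4}]'

```text
time_s: 11.68
tcp_pos: [0.584, 0.2264, 0.0523]
eef_rot: [-180.0, 0.0, -78.6]
contact_force: [-0.3, 0.6, 0.2]
gripper_width: 0.026
gripper_force: 0.0
```

```bash
python3 - <<'E'
from plant import r; from h import *
ph=np.radians(22); d=np.array([np.cos(ph),np.sin(ph)]);n=22
s=r.get_state();plan(s,[(*(np.array(q)-n*d),.0523) for q in((112,0),)]); t=look(r); print("model cap",w2t(s["tcp_pos"][:2])+n*d)
E
```

```text
tcp [0.584  0.2264 0.0523] tray [74.6 -8.7] rpy [-180.      0.    -78.59] w 0.026 t 11.675 F [-0.3  0.6  0.2]
(np.float64(91.60195519953068), np.float64(-8.241345055150065), 0.0523) [-0.106 -0.039 -0.   ]
blue [287.7 204.4] 98 [94.  -5.7]
blue [331.1 204.3] 98 [-24.9  55.7]
red [325.1 196.8] 70 [-37.2  -4.4]
model cap [95.04536599 -0.4307677 ]
```

>>> play_rows --rows '[{"slide": [-0.02, -0.008, 0], "delta_rot": [0, 0, 0], "fingers": -0.4}, {"slide": [-0.02, -0.008, 0], "delta_rot": [0, 0, 0], "fingers": -0.4}, {"slide": [-0.02, -0.008, 0], "delta_rot": [0, 0, 0], "fingers": -0.4}, {"slide": [0, 0, 0], "delta_rot": [0, 0, 0], "fingers": -0.4}]'

```text
time_s: 12.22
tcp_pos: [0.5857, 0.236, 0.0523]
eef_rot: [-180.0, -0.0, -78.6]
contact_force: [-0.1, -0.0, 0.6]
gripper_width: 0.026
gripper_force: 0.2
```

>>> play_rows --rows '[{"slide": [-0.02, -0.008, 0], "delta_rot": [0, 0, 0], "fingers": -0.4}, {"slide": [-0.02, -0.008, 0], "delta_rot": [0, 0, 0], "fingers": -0.4}, {"slide": [0, 0, 0], "delta_rot": [0, 0, 0], "fingers": -0.4}]'

```text
time_s: 12.6
tcp_pos: [0.5869, 0.2424, 0.0523]
eef_rot: [-180.0, 0.0, -78.6]
contact_force: [-1.1, 0.7, -0.7]
gripper_width: 0.0266
gripper_force: 0.0
```

```bash
python3 - <<'E'
from plant import r; from h import *
ph=np.radians(22); d=np.array([np.cos(ph),np.sin(ph)]);n=22
s=r.get_state();plan(s,[]); t=look(r); print("model cap",w2t(s["tcp_pos"][:2])+n*d)
E
```

```text
tcp [0.5869 0.2424 0.0523] tray [90.9 -8.7] rpy [-1.7999e+02  1.0000e-02 -7.8590e+01] w 0.0266 t 12.6 F [-1.1  0.7 -0.7]
blue [331.1 204.2] 97 [-25.2  55.4]
red [325.1 196.8] 70 [-37.2  -4.4]
model cap [111.291884    -0.43481039]
```

The cap has gone from the scene view, so it dropped behind the slot wall. Next I'll back off, lift and turn for the second cap.

>>> play_rows --rows '[{"slide": [0.1, 0, -0.05], "delta_rot": [0, 0, 0], "fingers": -0.4}, {"slide": [0.1, 0, -0.2], "delta_rot": [0, 0, 0], "fingers": -0.4}, {"slide": [0, 0, -0.3], "delta_rot": [0, 0, 0], "fingers": -0.4}, {"slide": [0, 0, -0.2], "delta_rot": [0, 0, 0], "fingers": -0.4}, {"slide": [0, 0, 0], "delta_rot": [0, 0, 1], "fingers": -0.4}, {"slide": [0, 0, 0], "delta_rot": [0, 0, 1], "fingers": -0.4}, {"slide": [0, 0, 0], "delta_rot": [0, 0, 1], "fingers": -0.4}, {"slide": [0, 0, 0], "delta_rot": [0, 0, 1], "fingers": -0.4}]'

```text
time_s: 13.65
tcp_pos: [0.5929, 0.2117, 0.1654]
eef_rot: [-180.0, 0.0, -97.1]
contact_force: [0.0, 0.7, -0.4]
gripper_width: 0.0265
gripper_force: 0.0
```

>>> play_rows --rows '[{"slide": [0, 0, 0], "delta_rot": [0, 0, 1], "fingers": -0.4}, {"slide": [0, 0, 0], "delta_rot": [0, 0, 1], "fingers": -0.4}, {"slide": [0, 0, 0], "delta_rot": [0, 0, 1], "fingers": -0.4}, {"slide": [0, 0, 0], "delta_rot": [0, 0, 1], "fingers": -0.4}, {"slide": [0, 0, 0], "delta_rot": [0, 0, 1], "fingers": -0.4}, {"slide": [0, 0, 0], "delta_rot": [0, 0, 0.5], "fingers": -0.4}, {"slide": [0, 0, 0], "delta_rot": [0, 0, 0], "fingers": -0.4}]'

```text
time_s: 14.52
tcp_pos: [0.5928, 0.2119, 0.1653]
eef_rot: [-180.0, 0.0, -122.2]
contact_force: [-0.9, 0.1, 0.6]
gripper_width: 0.0265
gripper_force: 0.0
```

```bash
python3 - <<'E'
from plant import r; from h import *
ph=np.radians(-22); d=np.array([np.cos(ph),np.sin(ph)]);n=22
c=np.array([-25,55.5])
L=[(*(c-40*d),.165),(*(c-40*d),.0523)]+[(*(np.array(q)-n*d),.0523) for q in((-25,55.5),(36,55.5),(82,0),(95,0),(112,0))]
s=r.get_state();plan(s,L); t=look(r)
for x in caps(r.capture("top"),.076): print("top",x[1],x[2],w2t(x[3]).round(1))
E
```

```text
tcp [0.5928 0.2119 0.1653] tray [ 62. -20.] rpy [-1.7999e+02  2.0000e-02 -1.2215e+02] w 0.0265 t 14.525 F [-0.9  0.1  0.6]
(np.float64(-62.0873541826715), np.float64(70.48426373663648), 0.165) [0.992 0.252 0.001]
(np.float64(-62.0873541826715), np.float64(70.48426373663648), 0.0523) [0.    0.    0.751]
(np.float64(-45.39804480046932), np.float64(63.74134505515006), 0.0523) [-0.12 -0.    0.  ]
(np.float64(15.601955199530678), np.float64(63.74134505515006), 0.0523) [-0.377  0.151  0.   ]
(np.float64(61.60195519953068), np.float64(8.241345055150065), 0.0523) [-0.422 -0.229  0.   ]
(np.float64(74.60195519953068), np.float64(8.241345055150065), 0.0523) [-0.08   0.032  0.   ]
(np.float64(91.60195519953068), np.float64(8.241345055150065), 0.0523) [-0.105  0.042  0.   ]
blue [331.1 204.3] 98 [-24.9  55.7]
red [325.1 196.8] 70 [-37.2  -4.4]
top [331.3 212.7] [325 206  14  14 152] [-25.   55.7]
top [339.5 192.5] [333 186  14  14 147] [-36.2   1.5]
```

>>> play_rows --rows '[{"slide": [0.12, 0.036, 0], "delta_rot": [0, 0, 0], "fingers": -0.4}, {"slide": [0.12, 0.036, 0], "delta_rot": [0, 0, 0], "fingers": -0.4}, {"slide": [0.12, 0.036, 0], "delta_rot": [0, 0, 0], "fingers": -0.4}, {"slide": [0.12, 0.036, 0], "delta_rot": [0, 0, 0], "fingers": -0.4}, {"slide": [0.12, 0.036, 0], "delta_rot": [0, 0, 0], "fingers": -0.4}, {"slide": [0.12, 0.036, 0], "delta_rot": [0, 0, 0], "fingers": -0.4}, {"slide": [0.12, 0.036, 0], "delta_rot": [0, 0, 0], "fingers": -0.4}, {"slide": [0.11, 0.03, 0], "delta_rot": [0, 0, 0], "fingers": -0.4}]'

```text
time_s: 15.62
tcp_pos: [0.4802, 0.1137, 0.1649]
eef_rot: [-180.0, 0.0, -122.1]
contact_force: [-0.2, 0.1, 0.2]
gripper_width: 0.0261
gripper_force: 0.0
```

```bash
python3 - <<'E'
from plant import r; from h import *
s=r.get_state();plan(s,[(-58,64,.165),(-58,64,.0523),(-45.4,63.7,.0523),(15.6,63.7,.0523)]); t=look(r)
for x in caps(r.capture("top"),.03,(250,120,300,250)): print("top",x[1],x[2],w2t(x[3]).round(1))
E
```

```text
tcp [0.4802 0.1137 0.1649] tray [-54.8  73.3] rpy [-1.7999e+02  1.0000e-02 -1.2214e+02] w 0.0261 t 15.625 F [-0.2  0.1  0.2]
(-58, 64, 0.165) [-0.003 -0.065 -0.001]
(-58, 64, 0.0523) [0.    0.    0.751]
(-45.4, 63.7, 0.0523) [-0.079  0.029  0.   ]
(15.6, 63.7, 0.0523) [-0.377  0.151  0.   ]
blue [331.1 204.2] 97 [-25.2  55.4]
red [325.1 196.8] 70 [-37.2  -4.4]
top [271.5 181. ] [264 174  16  15 193] [143.2  -3.6]
```

The first cap is confirmed in the slot, at tray (143,-4). Descending behind the second.

>>> play_rows --rows '[{"slide": [-0.002, -0.033, 0.1], "delta_rot": [0, 0, 0], "fingers": -0.4}, {"slide": [-0.002, -0.033, 0.2], "delta_rot": [0, 0, 0], "fingers": -0.4}, {"slide": [0, 0, 0.2], "delta_rot": [0, 0, 0], "fingers": -0.4}, {"slide": [0, 0, 0.15], "delta_rot": [0, 0, 0], "fingers": -0.4}, {"slide": [0, 0, 0.06], "delta_rot": [0, 0, 0], "fingers": -0.4}, {"slide": [0, 0, 0.02], "delta_rot": [0, 0, 0], "fingers": -0.4}, {"slide": [0, 0, 0.02], "delta_rot": [0, 0, 0], "fingers": -0.4}, {"slide": [0, 0, 0], "delta_rot": [0, 0, 0], "fingers": -0.4}]'

```text
time_s: 16.73
tcp_pos: [0.4902, 0.1099, 0.0527]
eef_rot: [-180.0, 0.0, -122.1]
contact_force: [0.3, 0.6, 0.4]
gripper_width: 0.0261
gripper_force: 0.0
```

```bash
python3 - <<'E'
from plant import r; from h import *
s=r.get_state();plan(s,[(-45.4,63.7,.0523),(15.6,63.7,.0523)]); t=look(r)
E
```

```text
tcp [0.4902 0.1099 0.0527] tray [-56.7  62.8] rpy [-1.7998e+02  5.0000e-02 -1.2214e+02] w 0.0261 t 16.725 F [0.3 0.6 0.4]
(-45.4, 63.7, 0.0523) [-0.068  0.034  0.003]
(15.6, 63.7, 0.0523) [-0.377  0.151  0.   ]
blue [331.1 204.3] 98 [-24.9  55.7]
red [325.1 196.8] 70 [-37.2  -4.4]
```

>>> play_rows --rows '[{"slide": [-0.02, 0.014, 0.002], "delta_rot": [0, 0, 0], "fingers": -0.4}, {"slide": [-0.024, 0.01, 0], "delta_rot": [0, 0, 0], "fingers": -0.4}, {"slide": [-0.024, 0.01, 0], "delta_rot": [0, 0, 0], "fingers": -0.4}, {"slide": [-0.03, 0.012, 0], "delta_rot": [0, 0, 0], "fingers": -0.4}, {"slide": [-0.04, 0.016, 0], "delta_rot": [0, 0, 0], "fingers": -0.4}, {"slide": [-0.04, 0.016, 0], "delta_rot": [0, 0, 0], "fingers": -0.4}, {"slide": [-0.04, 0.016, 0], "delta_rot": [0, 0, 0], "fingers": -0.4}, {"slide": [0, 0, 0], "delta_rot": [0, 0, 0], "fingers": -0.4}]'

```text
time_s: 17.77
tcp_pos: [0.4954, 0.1454, 0.052]
eef_rot: [-180.0, 0.0, -122.1]
contact_force: [0.3, -0.1, -0.2]
gripper_width: 0.0263
gripper_force: 0.0
```

```bash
python3 - <<'E'
from plant import r; from h import *
s=r.get_state();plan(s,[(15.6,63.7,.0523),(61.6,8.2,.0523)]); t=look(r)
E
```

```text
tcp [0.4954 0.1454 0.052 ] tray [-20.8  64. ] rpy [-180.      0.   -122.11] w 0.0263 t 17.775 F [ 0.3 -0.1 -0.2]
(15.6, 63.7, 0.0523) [-0.226  0.089 -0.002]
(61.6, 8.2, 0.0523) [-0.422 -0.23   0.   ]
blue [322.9 205.5] 94 [ 1.9 52.3]
```

>>> play_rows --rows '[{"slide": [-0.038, 0.015, 0], "delta_rot": [0, 0, 0], "fingers": -0.4}, {"slide": [-0.038, 0.015, 0], "delta_rot": [0, 0, 0], "fingers": -0.4}, {"slide": [-0.038, 0.015, 0], "delta_rot": [0, 0, 0], "fingers": -0.4}, {"slide": [-0.038, 0.015, 0], "delta_rot": [0, 0, 0], "fingers": -0.4}, {"slide": [-0.038, 0.015, 0], "delta_rot": [0, 0, 0], "fingers": -0.4}, {"slide": [-0.036, 0.014, 0], "delta_rot": [0, 0, 0], "fingers": -0.4}, {"slide": [0, 0, 0], "delta_rot": [0, 0, 0], "fingers": -0.4}]'

```text
time_s: 18.7
tcp_pos: [0.5021, 0.1811, 0.052]
eef_rot: [-180.0, 0.0, -122.1]
contact_force: [-0.5, 0.1, -0.7]
gripper_width: 0.0262
gripper_force: 0.0
```

```bash
python3 - <<'E'
from plant import r; from h import *
s=r.get_state();plan(s,[(61.6,8.2,.0523)]); t=look(r)
E
```

```text
tcp [0.5021 0.1811 0.052 ] tray [15.5 63.8] rpy [-180.      0.   -122.12] w 0.0262 t 18.7 F [-0.5  0.1 -0.7]
(61.6, 8.2, 0.0523) [-0.423 -0.23  -0.002]
blue [312.6 207.7] 93 [37.2 51.8]
```

>>> play_rows --rows '[{"slide": [-0.053, -0.029, 0], "delta_rot": [0, 0, 0], "fingers": -0.4}, {"slide": [-0.053, -0.029, 0], "delta_rot": [0, 0, 0], "fingers": -0.4}, {"slide": [-0.053, -0.029, 0], "delta_rot": [0, 0, 0], "fingers": -0.4}, {"slide": [-0.053, -0.029, 0], "delta_rot": [0, 0, 0], "fingers": -0.4}, {"slide": [-0.053, -0.029, 0], "delta_rot": [0, 0, 0], "fingers": -0.4}, {"slide": [-0.053, -0.029, 0], "delta_rot": [0, 0, 0], "fingers": -0.4}, {"slide": [-0.053, -0.028, 0], "delta_rot": [0, 0, 0], "fingers": -0.4}, {"slide": [-0.04, -0.02, 0], "delta_rot": [0, 0, 0], "fingers": -0.4}]'

```text
time_s: 19.75
tcp_pos: [0.5636, 0.2155, 0.052]
eef_rot: [-180.0, 0.0, -122.1]
contact_force: [-0.7, 0.2, -0.1]
gripper_width: 0.0264
gripper_force: 0.1
```

>>> play_rows --rows '[{"slide": [-0.011, -0.007, 0], "delta_rot": [0, 0, 0], "fingers": -0.4}, {"slide": [0, 0, 0], "delta_rot": [0, 0, 0], "fingers": -0.4}]'

```text
time_s: 20.0
tcp_pos: [0.5647, 0.216, 0.0519]
eef_rot: [180.0, -0.0, -122.1]
contact_force: [0.2, 0.5, -0.1]
gripper_width: 0.026
gripper_force: 0.0
```

```bash
python3 - <<'E'
from plant import r; from h import *
s=r.get_state();plan(s,[(74.6,8.5,.0523),(92,8.5,.0523)]); t=look(r)
E
```

```text
tcp [0.5647 0.216  0.0519] tray [61.   8.4] rpy [ 1.7999e+02 -1.0000e-02 -1.2215e+02] w 0.026 t 20.0 F [ 0.2  0.5 -0.1]
(74.6, 8.5, 0.0523) [-0.084  0.034 -0.002]
(92, 8.5, 0.0523) [-0.108  0.043 -0.   ]
blue [291.3 204.1] 82 [83.1 -3. ]
red [325.6 197.3] 82 [-36.4  -0.1]
```

>>> play_rows --rows '[{"slide": [-0.02, 0.008, 0], "delta_rot": [0, 0, 0], "fingers": -0.4}, {"slide": [-0.022, 0.009, 0], "delta_rot": [0, 0, 0], "fingers": -0.4}, {"slide": [-0.022, 0.009, 0], "delta_rot": [0, 0, 0], "fingers": -0.4}, {"slide": [-0.02, 0.008, 0], "delta_rot": [0, 0, 0], "fingers": -0.4}, {"slide": [0, 0, 0], "delta_rot": [0, 0, 0], "fingers": -0.4}]'

```text
time_s: 20.68
tcp_pos: [0.5672, 0.2297, 0.052]
eef_rot: [-180.0, 0.0, -122.1]
contact_force: [0.3, 0.3, -0.5]
gripper_width: 0.0264
gripper_force: 0.0
```

```bash
python3 - <<'E'
from plant import r; from h import *
s=r.get_state();plan(s,[(92,8.5,.0523)]); t=look(r)
E
```

```text
tcp [0.5672 0.2297 0.052 ] tray [74.9  8.4] rpy [-180.      0.   -122.12] w 0.0264 t 20.675 F [ 0.3  0.3 -0.5]
(92, 8.5, 0.0523) [-0.105  0.043 -0.002]
blue [286.9 204.9] 83 [97.6 -3.8]
red [325.6 197.3] 82 [-36.5  -0.1]
```

>>> play_rows --rows '[{"slide": [-0.02, 0.008, 0], "delta_rot": [0, 0, 0], "fingers": -0.4}, {"slide": [-0.02, 0.008, 0], "delta_rot": [0, 0, 0], "fingers": -0.4}, {"slide": [-0.02, 0.008, 0], "delta_rot": [0, 0, 0], "fingers": -0.4}, {"slide": [0, 0, 0], "delta_rot": [0, 0, 0], "fingers": -0.4}]'

```text
time_s: 21.22
tcp_pos: [0.569, 0.2392, 0.052]
eef_rot: [-180.0, 0.0, -122.1]
contact_force: [-0.6, -0.9, 0.3]
gripper_width: 0.0267
gripper_force: 0.1
```

>>> play_rows --rows '[{"slide": [-0.02, 0.008, 0], "delta_rot": [0, 0, 0], "fingers": -0.4}, {"slide": [-0.02, 0.008, 0], "delta_rot": [0, 0, 0], "fingers": -0.4}, {"slide": [0, 0, 0], "delta_rot": [0, 0, 0], "fingers": -0.4}]'

```text
time_s: 21.6
tcp_pos: [0.5701, 0.2456, 0.052]
eef_rot: [-180.0, 0.0, -122.1]
contact_force: [-0.4, -0.2, 0.3]
gripper_width: 0.0263
gripper_force: 0.0
```

```bash
python3 - <<'E'
from plant import r; from h import *
s=r.get_state();plan(s,[]); t=look(r)
E
```

```text
tcp [0.5701 0.2456 0.052 ] tray [91.1  8.4] rpy [-1.8000e+02  1.0000e-02 -1.2213e+02] w 0.0263 t 21.6 F [-0.4 -0.2  0.3]
red [325.6 197.2] 81 [-36.6  -0.5]
```

The second cap has gone from view too. I'll retreat clear and check from the top.

>>> play_rows --rows '[{"slide": [0.06, 0, -0.02], "delta_rot": [0, 0, 0], "fingers": -0.4}, {"slide": [0.06, 0, -0.2], "delta_rot": [0, 0, 0], "fingers": -0.4}, {"slide": [0, 0, -0.3], "delta_rot": [0, 0, 0], "fingers": -0.4}, {"slide": [0, 0, -0.25], "delta_rot": [0, 0, 0], "fingers": -0.4}, {"slide": [0.25, 0.06, 0], "delta_rot": [0, 0, 0], "fingers": -0.4}, {"slide": [0.3, 0.1, 0], "delta_rot": [0, 0, 0], "fingers": -0.4}, {"slide": [0.3, 0.1, 0], "delta_rot": [0, 0, 0], "fingers": -0.4}, {"slide": [0, 0, 0], "delta_rot": [0, 0, 0], "fingers": -0.4}]'

```text
time_s: 22.65
tcp_pos: [0.457, 0.1405, 0.1682]
eef_rot: [180.0, 0.1, -122.2]
contact_force: [1.0, 0.1, 1.3]
gripper_width: 0.0264
gripper_force: 0.0
```

```bash
python3 - <<'E'
from plant import r; from h import *
s=r.get_state();plan(s,[]); t=look(r); c=r.capture("top")
for z,roi in((.03,(250,120,300,250)),(.076,(280,120,400,250))):
    for x in caps(c,z,roi): print("top",x[0],x[1],x[2],w2t(x[3]).round(1))
def px(x,y,z):
    q=c["R"]@np.append(t2w(x,y),z)+c["t"]; return (q[:2]/q[2]*c["fx"]+[c["cx"],c["cy"]]).round(1)
for z in(.06,.03): print(z,[px(*p,z).tolist() for p in((106,-30),(170,-30),(170,30),(106,30))])
E
```

```text
tcp [0.457  0.1405 0.1682] tray [-32.5 100.9] rpy [ 1.7998e+02  5.0000e-02 -1.2219e+02] w 0.0264 t 22.65 F [1.  0.1 1.3]
red [325.6 197.4] 85 [-36.    1.1]
top blue [273.6 182.8] [264 174  20  19 274] [136.9   0.2]
0.06 [[286.7, 171.6], [262.3, 167.2], [257.7, 189.9], [282.3, 194.3]]
0.03 [[287.3, 173.8], [263.4, 169.5], [259.0, 191.6], [283.0, 196.0]]
```

Both caps are in the slot: the blue blob at (264–284, 174–193) is larger than one cap and lies wholly within the slot outline. The second cap's centre works out near tray x 132. The red cap is still in place. Handing in.

```bash
python3 -c "
from plant import r
print(r.close_job())"
```

```text
the job is handed in; nothing more can be done
None
```

I swept both blue caps through the gate one at a time into the slot, left the red cap standing on the deck, and handed the job in at about 23 s; the hand-in returned no verdict.

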